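Clamp a dropper bottle with the spoked capstan

ROBOT

A 6-joint arm with a two-finger parallel gripper is mounted at the origin on a cart in front of the work surface, level with it; the furniture and walls round the work are solid. World frame = base frame: x ahead of the robot, y to its left, z up, the work surface at z = 0. Lengths are in m, angles in rad, forces in N, time in s.
With the tool pointing down it reaches from about 0.35 to 0.975 m from the base axis. Payload 4.9 kg.
Tool frame: the origin (TCP) lies at the very end of the fingers, on their centre line; the grasp point (between the pads) lies 19 mm behind it; z points along the fingers, y is the line along which they close (so a half turn about z gives the same grasp; the last joint's range is limited). The gripper opens to 85 mm and grips with 20 to 120 N. Pads are 22 mm wide; open, the fingers measure 114 mm over their backs; the gripper's body (76 mm by 85 mm) begins 54 mm behind the grasp point. The pads swing forward as they close: fully open they stand 13 mm farther back than shut.
Start: joints at [-0.119, 0.053, 1.613, -0, 1.476, -0.119], TCP at [0.625, 0, 0.231] pointing down, gripper open.
Joint ranges: [-3.01, 3.01], [-1.01, 2.22], [0.06, 2.58], [-1.02, 4.17], [0.09, 2.62], [-3.14, 3.14]. Speed limits (rad/s): [2.57, 2.57, 3.14, 3.14, 3.14, 3.14].

INTERFACE

Orientations are given as a rotation vector (axis times angle).
In Python, from station import get_obs, get_image, finish_job gives the robot as it stands. The module is installed in compiled form; this text tells all that it offers.
- The arm moves only by the tool carry_out, never from a script. Its argument "rows" is a list of rows, each a list of 7 numbers: the turn, a rotation vector about the tool's x, y, z as a fraction of full scale, then the shift along the tool's x, y, z as a fraction of full scale, then the closure, from -1 (fully open) to 1 (shut). A call has 1 to 5 rows; each row is the pose to reach, as a shift and turn from the pose commanded when the call began, along the tool's axes at that moment, turning the shorter way round; what a row does not reach only later rows make up. Full scale, the value 1, is 300 mm for a shift and pi rad for a turn. A row lasts 1/10 s, in which the tool goes at most 50 mm and 8.59 degrees, less where a joint would pass 70% of its speed; a pose out of reach is approached as far as the arm can. A call with a number of a shift or a turn outside -1 to 1 is refused whole. A call with a gripper value outside its range is refused whole. The fingers move at their own pace and stop on an object; "force" is the grip in N (left out, the last holds). Time passes only in rows, so rows that repeat a pose let the fingers close. It gives the time, the measured TCP pose, the force, the opening and the grip force at its end, in the units of the state.
- get_obs(): the state, without advancing time (a new reading comes with each control period).
- get_image(name): name is "scene" or "side" or "wrist"; returns a dict with "img" (384x512x3 uint8, blue, green, red), "mtx" (3x3 intrinsics, pixels), "R" (3x3) and "t" (3): a world point X has camera coordinates R X + t. Camera axes: x right, y down, z forward; pixel columns grow to the right and rows downward; lengths in m; the calibration is good to about 2 mm. A picture is of the moment at which its call begins. There is no depth.
- finish_job(): hands the job in; it is judged then, once.
The state is a dict: "t": time; "q": joint angles; "dq": joint speeds; "effort": joint torques, N m; "tool_pos": TCP position; "tool_rot": TCP orientation; "contact_force": force on the tool from outside, world axes, zero at the start; "wrist_torque": the same for the moment, N m; "opening": finger opening in m; "grip_force": force on a finger pad.
Only numpy, scipy, OpenCV 4.12 (cv2) and the standard library are available. Lean on these libraries where they do the work, as an engineer would, in place of code of your own. Each camera call takes 0.05 s, during which the arm holds its last target. There are 200 camera calls.

TASK

Stand the small dropper bottle upright in the bay of the bench bottle clamp, between the open jaw and the vee anvil, and let go of it. Then wind the clamp shut clockwise by pushing the capstan's spokes round one after another until the jaw holds the bottle snugly against the anvil, firm but gentle: the squeeze should be about 15 N, never hard enough to crack the bottle. Turn only the capstan, do not shove the jaw, and leave the other things on the desk where they are.

Things in the scene. Friction and masses are not known exactly. Their poses are not given: they have to be found in the camera images.
- dropper_bottle: small brown dropper bottle with a white cap, 25 mm body diameter, 74 mm tall in all, 28 to 56 g, standing loose on the left of the desk. Origin at the centre of its underside, z up its axis. The straight body, to be gripped, reaches from 0 to 47 mm; above it are shoulder and cap.
- bottle_clamp: grey bench clamp fixed to the desk; 270 x 80 mm bed, its top 12 mm above the desk. Origin on the desk near the bed's middle; x runs from the capstan end to the anvil end, z up. The jaw closes in +x. At the +x end a fixed aluminium vee anvil (120 degrees, open to -x, 21 mm wide in y, top 46 mm above the desk) before a 30 mm wide block. Nothing stands beside the bay in y.
- nest (a point): point on top of the bed (12 mm above the desk), on the clamp's centre line, where the bottle's underside centre comes to rest when its body touches both faces of the vee. 85 mm in +x from the clamp's origin. A bottle stood up to 12 mm short of it (towards -x) is pushed home by the jaw.
- capstan_axis (a point): point on the capstan's upright axis at the height of the spokes' centre line (64 mm above the desk), at x = -65 mm, y = 0 of the clamp. The gearbox under it is 66 x 66 mm, top 36 mm above the desk; the steel hub is 36 mm across and its top is 80 mm above the desk.
- capstan (a joint): capstan angle in rad, 0 to 0.5 at the start, growing clockwise seen from above; closes the jaw 16 mm per rad. The jaw meets the nested bottle somewhere from 2.1 to 2.75 (hidden pad setting). Free turning takes about 0.46 N m (felt as 0.4 to 0.6); it stays where left. Each N of squeeze adds 0.016 N m: 15 N adds 0.24 N m, some 0.07 rad past first squeeze.
- clamp_jaw: steel jaw block 16 x 30 x 30 mm on the bed. Origin on the bed at the block's front (+x) face; its aluminium pad (24 mm wide, 14 to 44 mm above the desk) stands 6 to 14 mm proud of that, a setting not measured. Stiff springs behind it give about 0.04 mm per N. Moves only with the capstan. 7 to 26 N of squeeze holds the bottle properly; 40 N cracks it.
- vial: empty clear vial, 18 mm across, 58 mm tall, a bystander
- tape_roll: roll of tape 98 mm across, 18 mm high, lying flat, a bystander
- timer: white kitchen-style timer with black dial, 64 x 64 x 48 mm, a bystander
- test_cassette: white test cassette 70 x 22 x 6 mm, a bystander
- marker: black marker pen, 134 mm long, a bystander
- spoke_tip (a point): centre of the knob on the spoke that points along the clamp's +x at capstan angle 0, 68 mm from the axis. Four level steel spokes 90 degrees apart, 10 mm thick, with round black knobs 17 mm across (76 mm to the outside). At angle q they point -q, 90 - q, 180 - q, 270 - q degrees from the clamp's +x. Never push a spoke with over 25 N.
There are look-alikes about, which are no part of the job. What is shaped like the dropper_bottle but orange or pink is not meant.

How it is judged:
On the way, in this order (a step that is already met when the one before it is completed fails the run):
1. the bottle stands upright on the bed between jaw and anvil, let go (horizontal distance between dropper_bottle and nest below 0.016 m and z of dropper_bottle in the frame of nest between -0.004 and 0.004 m and angle between dropper_bottle's own z axis and vertical below 0.1 rad and contact force between the fingers and dropper_bottle below 0.1 N), for 0.2 s.
2. the jaw, wound up by the capstan, squeezes the bottle with at least 7 N (contact force between clamp_jaw and dropper_bottle above 7 N and horizontal distance between dropper_bottle and nest below 0.006 m), for 0.2 s.
At the end, for the whole second after the job is handed in: the bottle stands upright (within 0.1 rad) on the bed within 6 mm of the nest point, at rest, squeezed by the jaw with 7 to 26 N, and the capstan is still (all of step 2 and contact force between clamp_jaw and dropper_bottle below 26 N and z of dropper_bottle in the frame of nest between -0.004 and 0.004 m and angle between dropper_bottle's own z axis and vertical below 0.1 rad and linear speed of dropper_bottle below 0.01 m/s and velocity of joint capstan between -0.03 and 0.03 rad/s); the robot touches nothing.
It fails at once if the jaw squeezes the bottle with more than 40 N (contact force between clamp_jaw and dropper_bottle above 40 N).
It fails at once if the robot pushes the capstan with more than 25 N (contact force between any of the arm, the fingers and capstan above 25 N).
It fails at once if the robot shoves the jaw (more than 5 N) (contact force between any of the arm, the fingers and clamp_jaw above 5 N).
It fails at once if a bystander is moved by more than 30 mm (distance of any of vial, tape_roll, timer, test_cassette, marker from where it was at the start of the episode above 0.03 m).
It also fails if it takes over 72 s, if anything falls off the work surface, if the arm or the gripper's body presses on something with over 40 N, if the wrist force passes 120 N, or if a joint passes its speed limit or range.

## Working session

There is one attempt and no reset: what is moved stays moved. The work goes in short steps, Python scripts to look and compute and a tool call to move; the robot and the scene stay as the last step left them, time stands still between calls to the robot, and variables do not carry over. Pictures are saved under pics/ and viewed, at most 10 in all, crops included, and the job is handed in when it is done.

Besides the shell and the picture viewer there is one more tool, called after "Call:" as a command line: name --pt "numbers of a row" for each row, then --argument value for the rest. carry_out: Moves the arm, as the interface text tells. Shift numbers are shares of 300 mm and turn numbers shares of pi rad, none past 1 either way. Its arguments: {"type":"object","properties":{"rows":{"type":"array"},"force":{"type":"number"}},"required":["rows"]}

```bash
mkdir -p pics; cat > h.py <<'E'
import numpy as np, cv2, pickle
from station import get_obs, get_image, finish_job
from scipy.spatial.transform import Rotation as Ro
def snap(name, fn):
    d=get_image(name); cv2.imwrite(f'pics/{fn}.png',d['img']); pickle.dump(d,open(f'pics/{fn}.pkl','wb')); return d
def load(fn): return pickle.load(open(f'pics/{fn}.pkl','rb'))
def ray(d,u,v,z):
    R,t,K=map(np.array,(d['R'],d['t'],d['mtx'])); c=-R.T@t; r=R.T@np.linalg.inv(K)@[u,v,1.]
    return c+r*(z-c[2])/r[2]
def proj(d,X):
    p=np.array(d['mtx'])@(np.array(d['R'])@X+np.array(d['t'])); return p[:2]/p[2]
def to(pos,yaw=None):
    "shift fractions (tool axes) to reach world pos"
    o=get_obs(); R=Ro.from_rotvec(o['tool_rot']); return R.inv().apply(np.array(pos)-o['tool_pos'])/.3
E
python3 - <<'E'
from h import *
a=snap('scene','s0')['img'];b=snap('side','d0')['img']
cv2.imwrite('pics/both.png',cv2.resize(a,(800,600)))
o=get_obs();print(o)
E
```

```text
{'t': 0.1, 'q': array([-1.19058687e-01,  5.33249650e-02,  1.61413894e+00, -1.70599874e-05,
        1.47601533e+00, -1.18956216e-01]), 'dq': array([-0.00143066, -0.00122397, -0.00220199, -0.00096558,  0.0008591 ,
       -0.00052482]), 'effort': array([ 6.14647306e-04, -3.94903493e+01, -3.71363103e+01, -4.52310599e-05,
        3.99340541e-03, -4.17574097e-05]), 'tool_pos': array([6.24439152e-01, 2.60472858e-05, 2.30175409e-01]), 'tool_rot': array([-2.22051184e+00, -2.22028794e+00,  1.85196024e-03]), 'contact_force': array([0.00396379, 0.06591729, 0.2181315 ]), 'wrist_torque': array([ 0.0100319 ,  0.03325805, -0.03693435]), 'grip_force': 0.0, 'opening': 0.0855890755475884}
```

View pics/both.png

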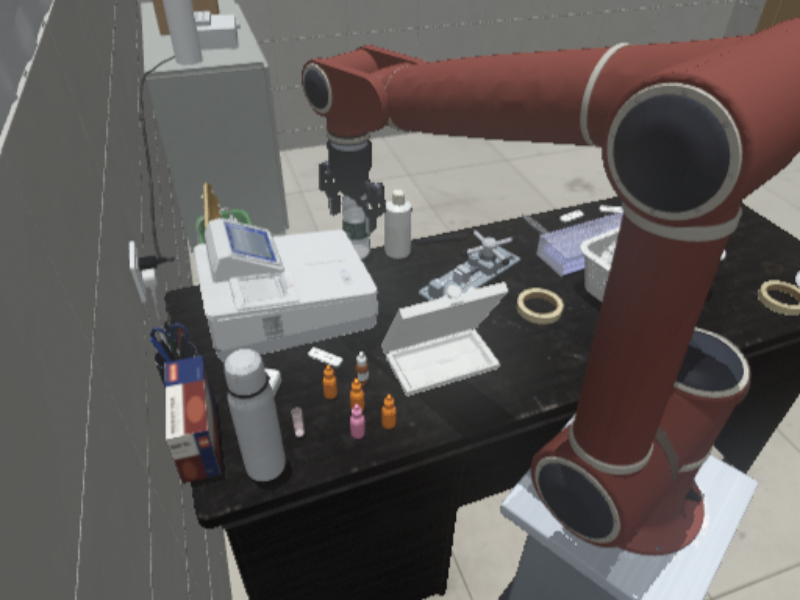

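View pics/d0.png

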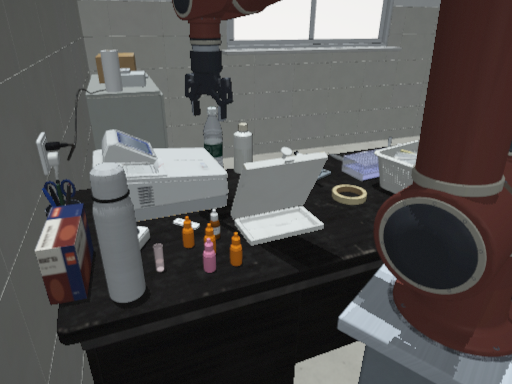

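```bash
python3 - <<'E'
from h import *
d=load('s0');s=load('d0');i=d['img']
A=cv2.resize(i[215:290,180:280],(800,600),interpolation=cv2.INTER_CUBIC)
B=cv2.resize(i[140:200,260:340],(800,600),interpolation=cv2.INTER_CUBIC)
cv2.imwrite('pics/c0.png',np.vstack([cv2.resize(A,(400,300)),cv2.resize(B,(400,300))]))
for n,(u,v) in dict(brown=(362,380),o1=(330,396),o2=(357,411),o3=(389,426),pink=(357,436),cl_anvil=(425,295),cl_far=(515,260),hub=(487,250),vial=(299,434),thermos=(262,470)).items():
    print(n,ray(d,u*.64,v*.64,0).round(3))
print('side brown',ray(s,215,235,0).round(3))
E
```

```text
brown [0.496 0.118 0.   ]
o1 [0.512 0.187 0.   ]
o2 [ 0.45   0.179 -0.   ]
o3 [0.384 0.165 0.   ]
pink [0.411 0.219 0.   ]
cl_anvil [ 0.568 -0.16   0.   ]
cl_far [ 0.49  -0.408  0.   ]
hub [ 0.565 -0.397  0.   ]
vial [0.49  0.283 0.   ]
thermos [0.48  0.373 0.   ]
side brown [0.498 0.114 0.   ]
```

View pics/c0.png

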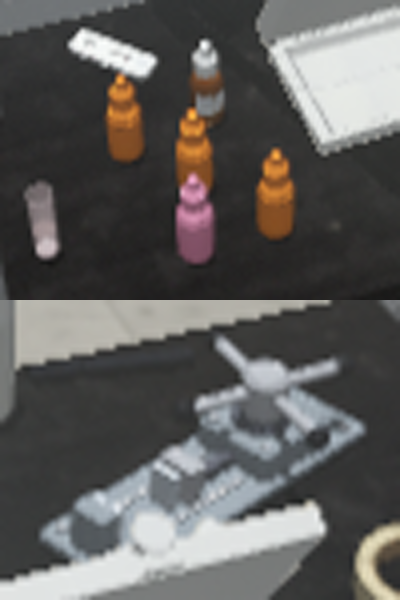

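Call:
carry_out --pt "0 0 0 0.387 -0.427 0 -1" --pt "0 0 0 0.387 -0.427 0 -1" --pt "0 0 0 0.387 -0.427 0 -1" --pt "0 0 0 0.387 -0.427 0 0" --pt "0 0 0 0.387 -0.427 0 0" --force 25

```text
t: 0.6
tool_pos: [0.4948, 0.1179, 0.2308]
tool_rot: [-2.217, -2.225, 0.0]
contact_force: [-0.0, -0.1, -0.3]
opening: 0.0591
grip_force: 0.0
```

```bash
python3 - <<'E'
from h import *
w=snap('wrist','w0');o=get_obs();print(o['tool_pos'],o['tool_rot'],o['opening'],proj(w,np.array([.497,.116,.0])),proj(w,np.array([.497,.116,.07])))
E
```

```text
[0.49607384 0.11680707 0.23107512] [ 2.21883609e+00  2.22352753e+00 -6.10928927e-05] 0.05194448491980566 [252.42159138 169.54343519] [252.89252604 183.33821904]
```

View pics/w0.png

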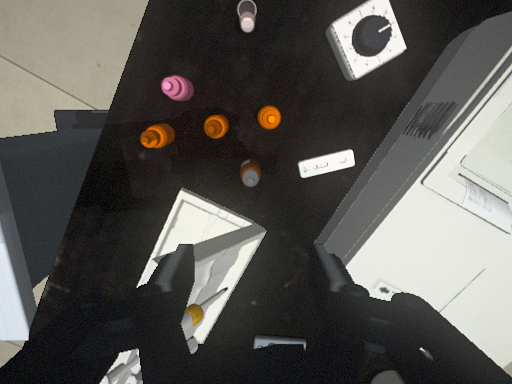

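```bash
python3 - <<'E'
from h import *
d=load('s0');w=load('w0');s=load('d0')
def tri(*obs):
    A=[];b=[]
    for c,u,v in obs:
        P=np.array(c['mtx'])@np.c_[np.array(c['R']),np.array(c['t'])]
        for k,x in ((0,u),(1,v)): r=x*P[2]-P[k]; A.append(r[:3]);b.append(-r[3])
    return np.linalg.lstsq(np.array(A),np.array(b),rcond=None)[0].round(3)
print('cap',tri((d,231.5,226.),(w,250,179)),ray(w,250,179,.074),'body',ray(w,251.5,165,.047))
c=-np.array(w['R']).T@w['t'];print('cam',c)
print('tray corner',ray(w,185,190,.0),ray(w,185,190,.03))
for z in(0,.05,.1,.13): print(z,ray(w,262,230,z).round(3),ray(w,155,258,z).round(3),ray(d,398*.64,321*.64,z).round(3),ray(d,505*.64,288*.64,z).round(3))
i=w['img'];hsv=cv2.cvtColor(i,cv2.COLOR_BGR2HSV)[145:195,230:270];print(i[155:192:3,251])
E
```

```text
cap [0.493 0.12  0.076] [0.49391405 0.12169606 0.074     ] body [0.4955345  0.13115452 0.047     ]
cam [0.49382656 0.19511841 0.37234548]
tray corner [0.40856288 0.0882581  0.        ] [0.4154326  0.09686787 0.03      ]
0 [0.511 0.032 0.   ] [ 0.36  -0.012  0.   ] [ 0.556 -0.054  0.   ] [ 0.448 -0.302  0.   ]
0.05 [0.508 0.054 0.05 ] [0.378 0.016 0.05 ] [ 0.52  -0.012  0.05 ] [ 0.419 -0.246  0.05 ]
0.1 [0.506 0.076 0.1  ] [0.396 0.044 0.1  ] [0.484 0.029 0.1  ] [ 0.389 -0.189  0.1  ]
0.13 [0.505 0.089 0.13 ] [0.407 0.06  0.13 ] [0.462 0.054 0.13 ] [ 0.371 -0.156  0.13 ]
[[ 20  18  27]
 [ 13  20  42]
 [ 13  28  46]
 [ 21  41  73]
 [ 20  59 107]
 [ 93  95  92]
 [113 115 113]
 [106 106 108]
 [117 117 115]
 [111 115 113]
 [100 108 104]
 [ 37  38  41]
 [ 37  43  40]]
```

Call:
carry_out --pt "0 0 0 0.011 -0.003 0.15 0" --pt "0 0 0 0.011 -0.003 0.3 0" --pt "0 0 0 0.011 -0.003 0.45 0" --pt "0 0 0 0.011 -0.003 0.6 0" --pt "0 0 0 0.011 -0.003 0.68 0"

```text
t: 1.15
tool_pos: [0.4938, 0.1181, 0.0226]
tool_rot: [-2.22, -2.217, 0.008]
contact_force: [-0.2, -0.2, -0.4]
opening: 0.0426
grip_force: 0.0
```

Call:
carry_out --pt "0 0 0 0 0 0.05 0" --pt "0 0 0 0 0 0.05 0.3" --pt "0 0 0 0 0 0.05 1" --pt "0 0 0 0 0 0.05 1" --pt "0 0 0 0 0 0.05 1" --force 25

```text
t: 1.65
tool_pos: [0.4976, 0.1195, 0.0142]
tool_rot: [2.22, 2.22, 0.004]
contact_force: [-0.1, -0.7, -0.4]
opening: 0.0242
grip_force: 25.3
```

Call:
carry_out --pt "0 0 0 0 0 0 1" --pt "0 0 0 0 0 0 1"

```text
t: 1.85
tool_pos: [0.4964, 0.1195, 0.013]
tool_rot: [2.221, 2.221, 0.002]
contact_force: [-0.6, -0.2, -1.2]
opening: 0.0241
grip_force: 25.3
```

Call:
carry_out --pt "0 0 0 0 0 -0.12 1" --pt "0 0 0 0 0 -0.28 1" --pt "0 0 0 0 0 -0.44 1" --pt "0 0 0 0 0 -0.6 1" --pt "0 0 0 0 0 -0.76 1"

```text
t: 2.35
tool_pos: [0.4955, 0.1194, 0.2425]
tool_rot: [2.221, 2.221, 0.001]
contact_force: [1.4, -0.3, -0.9]
opening: 0.0239
grip_force: 25.3
```

Call:
carry_out --pt "0 0 0 -0.1 0.02 -0.13 1" --pt "0 0 0 -0.26 0.05 -0.13 1" --pt "0 0 0 -0.42 0.1 -0.13 1" --pt "0 0 0 -0.58 0.14 -0.13 1" --pt "0 0 0 -0.74 0.18 -0.13 1"

```text
t: 2.85
tool_pos: [0.5501, -0.1044, 0.2798]
tool_rot: [2.221, 2.221, 0.001]
contact_force: [0.3, 0.5, -0.4]
opening: 0.0239
grip_force: 25.3
```

Call:
carry_out --pt "0 0 0 -0.16 0.03 0 1" --pt "0 0 0 -0.32 0.06 0 1" --pt "0 0 0 -0.48 0.09 0 1" --pt "0 0 0 -0.64 0.1 0 1" --pt "0 0 0 -0.74 0.1 0 1"

```text
t: 3.35
tool_pos: [0.5796, -0.3278, 0.2788]
tool_rot: [-2.224, -2.219, 0.001]
contact_force: [0.3, -0.3, -1.2]
opening: 0.0243
grip_force: 25.3
```

```bash
python3 - <<'E'
from h import *
w=snap('wrist','w1');o=get_obs();print(o['tool_pos'],o['tool_rot'],o['opening'])
cv2.imwrite('pics/w1b.png',cv2.resize(w['img'],(800,600)))
E
```

```text
[ 0.57889562 -0.33123802  0.27853451] [ 2.22605276  2.21475153 -0.00460465] 0.023931742057646813
```

View pics/w1b.png

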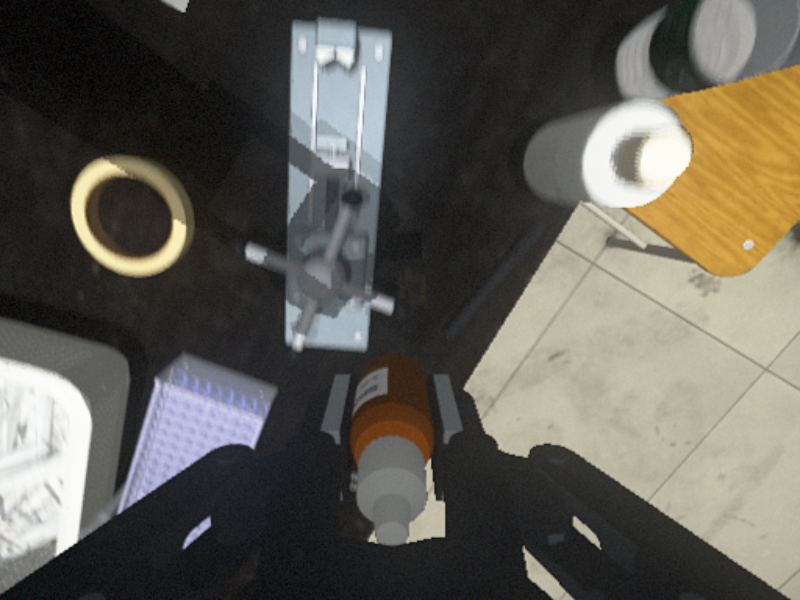

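```bash
python3 - <<'E'
from h import *
w=load('w1');k=.64
P=lambda u,v,z:ray(w,u*k,v*k,z).round(4)
for n,u,v,z in [('TL',293,22,.012),('TR',391,33,.012),('BL',286,347,.012),('BR',366,351,.012),('k1',352,197,.064),('k2',254,252,.064),('k3',385,303,.064),('k4',299,342,.064),('hubtop',320,271,.08),('tape',130,215,.018),('markerA',450,333,.01),('markerB',548,218,.01),('white',640,160,.15)]: print(n,P(u,v,z))
i=w['img'];cr=np.hstack([cv2.resize(i[0:130,170:270],(462,600),interpolation=cv2.INTER_CUBIC)]);cv2.imwrite('pics/cr1.png',cv2.resize(i[5:235,150:270],(313*1,600),interpolation=cv2.INTER_CUBIC))
print(cv2.imwrite('pics/cr2.png',cv2.resize(i[5:125,180:260],(400,600),interpolation=cv2.INTER_CUBIC)))
E
```

```text
TL [ 0.5031 -0.1454  0.012 ]
TR [ 0.5792 -0.153   0.012 ]
BL [ 0.4787 -0.4172  0.012 ]
BR [ 0.555  -0.4214  0.012 ]
k1 [ 0.5497 -0.2743  0.064 ]
k2 [ 0.472 -0.316  0.064]
k3 [ 0.5742 -0.3577  0.064 ]
k4 [ 0.5026 -0.3915  0.064 ]
hubtop [ 0.5254 -0.3276  0.08  ]
tape [ 0.3544 -0.2923  0.018 ]
markerA [ 0.6351 -0.4039  0.01  ]
markerB [ 0.7172 -0.2961  0.01  ]
white [ 0.7182 -0.2486  0.15  ]
True
```

View pics/cr2.png

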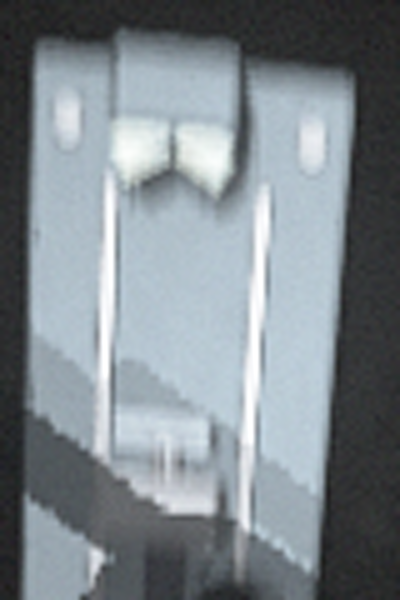

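```bash
cat >> h.py <<'E'
YAW=np.deg2rad(84.86); ORG=np.array([.530,-.270,0])
def C(x,y,z):
    c,s=np.cos(YAW),np.sin(YAW); return ORG+[c*x-s*y,s*x+c*y,z]
E
python3 - <<'E'
from h import *
w=load('w1')
f=lambda X:((proj(w,X)-[180,5])*5).round(0)
for a in [(.0994,0,.046),(.0934,.0105,.046),(.0934,-.0105,.046),(.0994,0,.012),(.0934,.0105,.012),(.0934,-.0105,.012),(.1,.015,.046),(.1,-.015,.046)]: print(a,f(C(*a)))
print('axis',proj(w,C(-.065,0,.08))/.64, C(-.065,0,.064),C(.085,0,.012))
# cylinder reference: bottle bottom seen in gripper
o=get_obs();print('q',o['q'],o['tool_pos']);R=Ro.from_rotvec(o['tool_rot']).as_matrix();print(R.round(3))
for z in (-.012,.03): print(proj(w,o['tool_pos']+R@[0,0,z])/.64)
E
```

```text
(0.0994, 0, 0.046) [173. 131.]
(0.0934, 0.0105, 0.046) [125. 156.]
(0.0934, -0.0105, 0.046) [218. 165.]
(0.0994, 0, 0.012) [189. 163.]
(0.0934, 0.0105, 0.012) [145. 186.]
(0.0934, -0.0105, 0.012) [229. 194.]
(0.1, 0.015, 0.046) [107. 121.]
(0.1, -0.015, 0.046) [239. 134.]
axis [318.8523622  280.16644166] [ 0.52417667 -0.33473862  0.064     ] [ 0.53761512 -0.18534181  0.012     ]
q [-0.62988317  0.12681015  1.4558735  -0.00312569  1.55793255 -0.62475478] [ 0.57889562 -0.33123802  0.27853451]
[[ 0.005  1.    -0.001]
 [ 1.    -0.005 -0.003]
 [-0.003 -0.001 -1.   ]]
[390.81634533 427.06472315]
[390.71583173 371.32024489]
```

Call:
carry_out --pt "0 0 0 0.1 -0.07 0.1 1" --pt "0 0 0 0.2 -0.137 0.2 1" --pt "0 0 0 0.2 -0.137 0.26 1" --pt "0 0 0 0.2 -0.137 0.26 1" --pt "0 0 0 0.2 -0.137 0.26 1"

```text
t: 3.9
tool_pos: [0.5393, -0.2647, 0.2022]
tool_rot: [2.22, 2.221, 0.0]
contact_force: [-0.1, 0.3, -0.2]
opening: 0.0238
grip_force: 25.3
```

```bash
python3 - <<'E'
from h import *
w=snap('wrist','w2');o=get_obs();print(o['tool_pos'],-np.array(w['R']).T@w['t'])
cv2.imwrite('pics/w2b.png',cv2.resize(w['img'],(800,600)))
f=lambda X:(proj(w,X)/.64).round(0)
for a in [(.0994,0,.046),(.0934,.0105,.046),(.0934,-.0105,.046),(.0994,0,.012),(.0934,.0105,.012),(.0934,-.0105,.012),(-.065,0,.08),(-.065,0.018,.08),(-.065,-0.018,.08)]: print(a,f(C(*a)))
E
```

```text
[ 0.53997945 -0.2653321   0.20338718] [ 0.5383284  -0.18733296  0.34360724]
(0.0994, 0, 0.046) [391. 135.]
(0.0934, 0.0105, 0.046) [373. 144.]
(0.0934, -0.0105, 0.046) [407. 147.]
(0.0994, 0, 0.012) [391. 138.]
(0.0934, 0.0105, 0.012) [375. 146.]
(0.0934, -0.0105, 0.012) [406. 149.]
(-0.065, 0, 0.08) [368. 404.]
(-0.065, 0.018, 0.08) [340. 402.]
(-0.065, -0.018, 0.08) [396. 406.]
```

View pics/w2b.png

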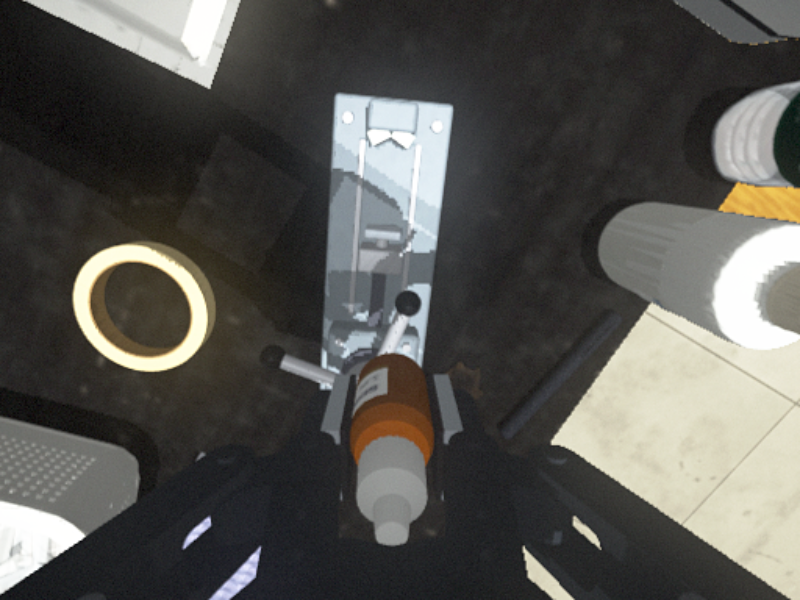

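```bash
python3 - <<'E'
from h import *
w=load('w2');P=lambda u,v,z:ray(w,u*.64,v*.64,z)
k1=P(408,302,.064)[:2];k2=P(271,355,.064)[:2];d=k2-k1
print(k1,k2,np.linalg.norm(d),.068*2**.5)
m=(k1+k2)/2; ax=m+np.array([-d[1],d[0]])/2  # left normal of k1->k2
print('axis',ax,'th1',np.degrees(np.arctan2(*(k1-ax)[::-1])))
a=P(335,93,.012);b=P(452,104,.012);print('far corners',a,b,np.linalg.norm(a-b),np.degrees(np.arctan2(*(a-b)[:2][::-1])), (a+b)/2, C(.121,0,.012))
print('tips',P(370,144,.046),P(411,148,.046),C(.0934,.0105,0),C(.0934,-.0105,0))
print('jaw pad front?',P(383,228,.044),(np.linalg.norm(P(383,228,.044)-C(.0725,0,.044))))
E
```

```text
[ 0.54965154 -0.27097644] [ 0.45998602 -0.30741447] 0.09678654407734524 0.09616652224137048
axis [ 0.5230378  -0.33402821] th1 67.11570863108898
far corners [ 0.50198283 -0.143117    0.012     ] [ 0.57921751 -0.14965846  0.012     ] 0.07751120516722129 175.15883081529432 [ 0.54060017 -0.14638773  0.012     ] [ 0.54084035 -0.14948657  0.012     ]
tips [ 0.52600598 -0.17596905  0.046     ] [ 0.55100598 -0.17823761  0.046     ] [ 0.5279099  -0.17603489  0.        ] [ 0.54882545 -0.17791627  0.        ]
jaw pad front? [ 0.53368044 -0.22702994  0.044     ] 0.029373575112207104
```

Call:
carry_out --pt "0 0 0.0286 0.12 -0.005 0 1" --pt "0 0 0.0286 0.253 -0.009 0.1 1" --pt "0 0 0.0286 0.253 -0.009 0.25 1" --pt "0 0 0.0286 0.253 -0.009 0.35 1" --pt "0 0 0.0286 0.253 -0.009 0.35 1"

```text
t: 4.45
tool_pos: [0.5345, -0.1877, 0.0932]
tool_rot: [-2.314, -2.116, 0.004]
contact_force: [-1.6, 0.3, -0.7]
opening: 0.0243
grip_force: 25.3
```

Call:
carry_out --pt "0 0 0 0 0 0 1" --pt "0 0 0 0 0 0 1"

```text
t: 4.65
tool_pos: [0.5386, -0.1902, 0.1]
tool_rot: [2.315, 2.115, 0.003]
contact_force: [-0.3, -0.6, -0.7]
opening: 0.0244
grip_force: 25.3
```

```bash
python3 - <<'E'
from h import *
o=get_obs();print(o['t'],o['tool_pos'],Ro.from_rotvec(o['tool_rot']).as_matrix().round(4))
print(to([.5372,-.1893,.027]),o['q'])
E
```

```text
4.65 [ 0.53858791 -0.19021719  0.09998963] [[ 0.0902  0.9959  0.0053]
 [ 0.9959 -0.0902 -0.0027]
 [-0.0022  0.0055 -1.    ]]
[ 0.00315547 -0.00622248  0.24326192] [-4.69786122e-01  3.94990839e-02  1.85473795e+00  2.39588964e-05
  1.24143869e+00 -3.79446327e-01]
```

Call:
carry_out --pt "0 0 0 0.002 -0.004 0.1 1" --pt "0 0 0 0.002 -0.004 0.18 1" --pt "0 0 0 0.002 -0.004 0.225 1" --pt "0 0 0 0.002 -0.004 0.24 1" --pt "0 0 0 0.002 -0.004 0.24 1"

```text
t: 5.15
tool_pos: [0.5357, -0.1884, 0.0252]
tool_rot: [2.318, 2.119, 0.001]
contact_force: [0.3, 0.2, -0.3]
opening: 0.024
grip_force: 25.3
```

Call:
carry_out --pt "0 0 0 0 0 0.005 1" --pt "0 0 0 0 0 0.005 1"

```text
t: 5.35
tool_pos: [0.536, -0.1885, 0.0241]
tool_rot: [2.317, 2.118, 0.001]
contact_force: [0.6, 0.2, 0.2]
opening: 0.0244
grip_force: 25.3
```

Call:
carry_out --pt "0 0 0 0 0 0.004 1" --pt "0 0 0 0 0 0.004 1"

```text
t: 5.55
tool_pos: [0.536, -0.1885, 0.0237]
tool_rot: [2.318, 2.118, 0.001]
contact_force: [-3.1, 0.0, 6.9]
opening: 0.0243
grip_force: 26.2
```

Call:
carry_out --pt "0 0 0 0 0 0.003 1" --pt "0 0 0 0 0 0.003 1"

```text
t: 5.75
tool_pos: [0.5361, -0.1885, 0.0237]
tool_rot: [2.318, 2.119, 0.0]
contact_force: [-5.2, 1.8, 12.0]
opening: 0.0239
grip_force: 26.8
```

Call:
carry_out --pt "0 0 0 0 0 -0.004 1" --pt "0 0 0 0 0 -0.004 0.2" --pt "0 0 0 0 0 -0.004 0" --pt "0 0 0 0 0 -0.004 0" --pt "0 0 0 0 0 -0.004 0"

```text
t: 6.25
tool_pos: [0.5348, -0.1879, 0.0216]
tool_rot: [-2.319, -2.119, 0.0]
contact_force: [-0.4, 0.1, -0.8]
opening: 0.0426
grip_force: 0.0
```

Call:
carry_out --pt "0 0 0 0 0 0 0" --pt "0 0 0 0 0 -0.05 0" --pt "0 0 0 0 0 -0.18 0" --pt "0 0 0 0 0 -0.34 0" --pt "0 0 0 0 0 -0.48 0"

```text
t: 6.75
tool_pos: [0.5352, -0.1881, 0.1692]
tool_rot: [2.318, 2.118, 0.001]
contact_force: [1.0, 0.0, 0.9]
opening: 0.0427
grip_force: 0.0
```

Call:
carry_out --pt "0 0 0 -0.16 0 0 0" --pt "0 0 0 -0.25 0 0 0" --pt "0 0 0 -0.25 0 0 0.5" --pt "0 0 0 -0.25 0 0 1"

```text
t: 7.15
tool_pos: [0.5283, -0.263, 0.1667]
tool_rot: [2.32, 2.118, 0.001]
contact_force: [-0.2, -0.4, -0.3]
opening: 0.0145
grip_force: 0.0
```

```bash
python3 - <<'E'
from h import *
w=snap('wrist','w3');o=get_obs();print(o['tool_pos'],o['opening'],o['t'])
cv2.imwrite('pics/w3b.png',cv2.resize(w['img'][:250,130:380],(600,600),interpolation=cv2.INTER_CUBIC))
n=lambda a:((proj(w,C(*a))-[130,0])*2.4).round()
print('nest',n((.085,0,.012)),'placed top',n((.081,0,.086)),'nest top',n((.085,0,.086)))
E
```

```text
[ 0.52825396 -0.26229529  0.16628988] 0.006694282394934623 7.2
nest [296. 250.] placed top [298. 263.] nest top [298. 249.]
```

View pics/w3b.png

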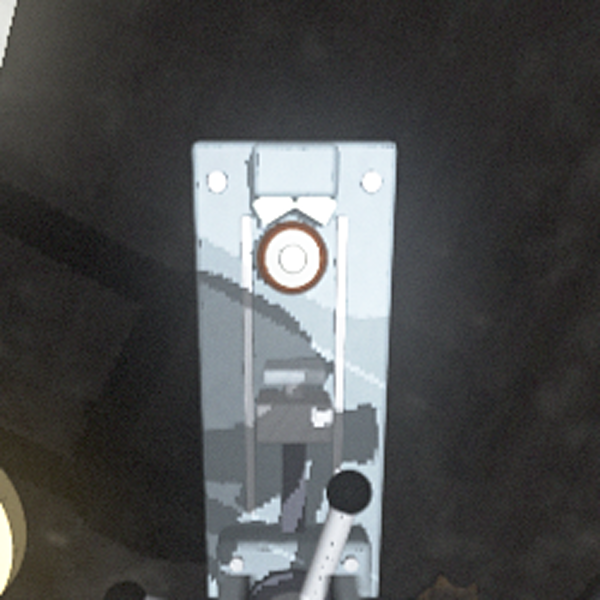

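```bash
cat >> h.py <<'E'
import json
AX=np.array([.5235,-.3344])
def U(a): return np.array([np.cos(a),np.sin(a)])
def pose(phi,s,z,r=.066):  # degrees -> (pos, tool x angle)
    p=np.deg2rad(phi); return np.r_[AX+r*U(p)+s*U(p+np.pi/2),z,p+np.pi/2]
def frommeas():
    o=get_obs();x=Ro.from_rotvec(o['tool_rot']).as_matrix()[:,0];return np.r_[o['tool_pos'],np.arctan2(x[1],x[0])]
def plan(c,poses):
    rows=[]
    for p in poses:
        d=p[:3]-c[:3];a=c[3]
        sh=np.array([U(a)@d[:2],np.array([np.sin(a),-np.cos(a)])@d[:2],-d[2]])/.3
        rows.append([0,0,round(-(p[3]-a)/np.pi,4),*sh.round(4).tolist(),1])
    print(json.dumps(rows)); return poses[-1]
def save(c): np.save('cmd.npy',c)
def cmd(): return np.load('cmd.npy')
E
python3 - <<'E'
from h import *
w=load('w3');print('pad y',ray(w,130+292/2.4,360/2.4,.044),'bottle',ray(w,130+292/2.4,258/2.4,.086))
c=frommeas();print(c,np.degrees(c[3]))
t=pose(67.1,.031,.166)
c=plan(c,[t]*5); c=plan(c,[t]*5) ;save(t)
t2=t.copy();t2[2]=.052
plan(t,[t2]); print(t)
E
```

```text
pad y [ 0.53252718 -0.22436203  0.044     ] bottle [ 0.53551957 -0.18782295  0.086     ]
[ 0.52825396 -0.26229529  0.16628988  1.48078897] 84.84295823755271
[[0, 0, -0.4014, 0.0002, -0.0256, 0.001, 1], [0, 0, -0.4014, 0.0002, -0.0256, 0.001, 1], [0, 0, -0.4014, 0.0002, -0.0256, 0.001, 1], [0, 0, -0.4014, 0.0002, -0.0256, 0.001, 1], [0, 0, -0.4014, 0.0002, -0.0256, 0.001, 1]]
[[0, 0, -0.0, 0.0, 0.0, -0.0, 1], [0, 0, -0.0, 0.0, 0.0, -0.0, 1], [0, 0, -0.0, 0.0, 0.0, -0.0, 1], [0, 0, -0.0, 0.0, 0.0, -0.0, 1], [0, 0, -0.0, 0.0, 0.0, -0.0, 1]]
[[0, 0, -0.0, 0.0, 0.0, 0.38, 1]]
[ 0.52062543 -0.26153892  0.166       2.74191225]
```

Call:
carry_out --pt "0 0 -0.2 0 -0.026 0 1" --pt "0 0 -0.2 0 -0.026 0 1" --pt "0 0 -0.2 0 -0.026 0 1" --pt "0 0 -0.2 0 -0.026 0 1" --pt "0 0 -0.2 0 -0.026 0 1"

```text
t: 7.7
tool_pos: [0.5206, -0.2607, 0.1658]
tool_rot: [-1.547, -2.734, -0.0]
contact_force: [0.3, -0.8, -0.0]
opening: 0.0
grip_force: 0.0
```

Call:
carry_out --pt "0 0 -0.2 0 0 0 1" --pt "0 0 -0.2 0 0 0 1" --pt "0 0 -0.2 0 0 0 1" --pt "0 0 -0.2 0 0 0 1" --pt "0 0 -0.2 0 0 0 1"

```text
t: 8.2
tool_pos: [0.5206, -0.2612, 0.1658]
tool_rot: [-0.63, -3.077, -0.0]
contact_force: [0.1, -0.0, 0.9]
opening: 0.0001
grip_force: 0.0
```

Call:
carry_out --pt "0 0 0 0 0 0 1" --pt "0 0 0 0 0 0 1"

```text
t: 8.4
tool_pos: [0.5206, -0.2617, 0.1659]
tool_rot: [-0.634, -3.077, -0.0]
contact_force: [-0.1, -0.9, -0.1]
opening: 0.0001
grip_force: 0.0
```

```bash
python3 - <<'E'
from h import *
w=snap('wrist','w4');o=get_obs();print(o['q'],o['opening'],o['tool_rot'])
c=frommeas();print(c,np.degrees(c[3]))
plan(c,[pose(67.1,.031,.166)])
f=lambda X:(proj(w,np.array(X))/.64).round()
a=np.deg2rad(67.1);k=np.r_[AX+.068*U(a),.064];print('knob pred',f(k),'tip',f(c[:3]))
cv2.imwrite('pics/w4b.png',cv2.resize(w['img'],(800,600)))
E
```

```text
[-5.93662701e-01  1.76125240e-03  1.77604209e+00  3.87543322e-06
  1.36393491e+00 -1.75852710e+00] -4.7520255807076414e-05 [-6.33241848e-01 -3.07697455e+00 -9.26040559e-05]
[ 0.52054433 -0.26178374  0.16588869  2.73565993] 156.74176808561882
[[0, 0, -0.002, 0.0001, 0.0009, -0.0004, 1]]
knob pred [395. 362.] tip [391. 401.]
```

View pics/w4b.png

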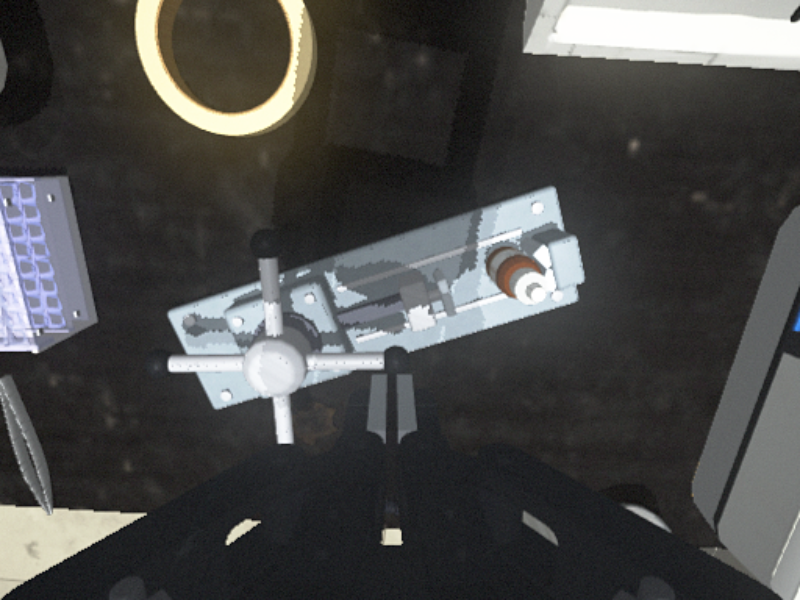

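```bash
python3 - <<'E'
from h import *
c=frommeas();q=lambda s,l:[pose(p,s,.052) for p in l]
c=plan(c,[pose(67.1,.031,z) for z in (.13,.09,.06,.052,.052)])
c=plan(c,[pose(67.1,s,.052) for s in (.028,.0255,.0235,.0225,.0225)])
c=plan(c,q(.0195,[66.5,65.5,64,62,60]));save(c)
E
```

```text
[[0, 0, -0.002, 0.0001, 0.0009, 0.1196, 1], [0, 0, -0.002, 0.0001, 0.0009, 0.253, 1], [0, 0, -0.002, 0.0001, 0.0009, 0.353, 1], [0, 0, -0.002, 0.0001, 0.0009, 0.3796, 1], [0, 0, -0.002, 0.0001, 0.0009, 0.3796, 1]]
[[0, 0, -0.0, -0.01, -0.0, -0.0, 1], [0, 0, -0.0, -0.0183, 0.0, -0.0, 1], [0, 0, -0.0, -0.025, 0.0, -0.0, 1], [0, 0, -0.0, -0.0283, -0.0, -0.0, 1], [0, 0, -0.0, -0.0283, -0.0, -0.0, 1]]
[[0, 0, 0.0033, -0.0123, 0.0007, -0.0, 1], [0, 0, 0.0089, -0.0162, 0.0017, -0.0, 1], [0, 0, 0.0172, -0.022, 0.0032, -0.0, 1], [0, 0, 0.0283, -0.0298, 0.0049, -0.0, 1], [0, 0, 0.0394, -0.0377, 0.0063, -0.0, 1]]
```

Call:
carry_out --pt "0 0 -0.002 0 0.001 0.12 1" --pt "0 0 -0.002 0 0.001 0.253 1" --pt "0 0 -0.002 0 0.001 0.353 1" --pt "0 0 -0.002 0 0.001 0.38 1" --pt "0 0 -0.002 0 0.001 0.38 1"

```text
t: 8.95
tool_pos: [0.5198, -0.2611, 0.0505]
tool_rot: [-0.621, -3.077, -0.002]
contact_force: [0.4, 0.4, 0.8]
opening: -0.0003
grip_force: 0.0
```

Call:
carry_out --pt "0 0 0 -0.01 0 0 1" --pt "0 0 0 -0.018 0 0 1" --pt "0 0 0 -0.025 0 0 1" --pt "0 0 0 -0.028 0 0 1" --pt "0 0 0 -0.028 0 0 1"

```text
t: 9.45
tool_pos: [0.5289, -0.2653, 0.0526]
tool_rot: [0.621, 3.079, -0.001]
contact_force: [0.1, -0.0, 0.0]
opening: -0.0002
grip_force: 0.0
```

Call:
carry_out --pt "0 0 0.003 -0.012 0.001 0 1" --pt "0 0 0.009 -0.016 0.002 0 1" --pt "0 0 0.017 -0.022 0.003 0 1" --pt "0 0 0.028 -0.03 0.005 0 1" --pt "0 0 0.039 -0.038 0.006 0 1"

```text
t: 9.95
tool_pos: [0.5382, -0.2668, 0.0517]
tool_rot: [-0.81, -3.03, -0.002]
contact_force: [-6.6, 3.4, 4.7]
opening: -0.0
grip_force: 3.5
```

```bash
python3 - <<'E'
from h import *
for D in (15,5,1.5):
  plan(pose(60,.0195,.052),[pose(60-D*k/5,.0195,.052) for k in range(1,6)])
E
```

```text
[[0, 0, 0.0167, -0.0116, 0.0031, -0.0, 1], [0, 0, 0.0333, -0.0234, 0.0056, -0.0, 1], [0, 0, 0.05, -0.0352, 0.0075, -0.0, 1], [0, 0, 0.0667, -0.0472, 0.0087, -0.0, 1], [0, 0, 0.0833, -0.0592, 0.0093, -0.0, 1]]
[[0, 0, 0.0056, -0.0038, 0.0011, -0.0, 1], [0, 0, 0.0111, -0.0077, 0.0021, -0.0, 1], [0, 0, 0.0167, -0.0116, 0.0031, -0.0, 1], [0, 0, 0.0222, -0.0155, 0.004, -0.0, 1], [0, 0, 0.0278, -0.0194, 0.0048, -0.0, 1]]
[[0, 0, 0.0017, -0.0012, 0.0003, -0.0, 1], [0, 0, 0.0033, -0.0023, 0.0007, -0.0, 1], [0, 0, 0.005, -0.0035, 0.001, -0.0, 1], [0, 0, 0.0067, -0.0046, 0.0013, -0.0, 1], [0, 0, 0.0083, -0.0058, 0.0016, -0.0, 1]]
```

Call:
carry_out --pt "0 0 0.0167 -0.0116 0.0031 0 1" --pt "0 0 0.0333 -0.0234 0.0056 0 1" --pt "0 0 0.05 -0.0352 0.0075 0 1" --pt "0 0 0.0667 -0.0472 0.0087 0 1" --pt "0 0 0.0833 -0.0592 0.0093 0 1"

```text
t: 10.45
tool_pos: [0.5553, -0.2729, 0.0517]
tool_rot: [-1.199, -2.899, -0.002]
contact_force: [-5.2, 4.4, 4.4]
opening: -0.0001
grip_force: 3.5
```

Call:
carry_out --pt "0 0 0.0167 -0.0116 0.0031 0 1" --pt "0 0 0.0333 -0.0234 0.0056 0 1" --pt "0 0 0.05 -0.0352 0.0075 0 1" --pt "0 0 0.0667 -0.0472 0.0087 0 1" --pt "0 0 0.0833 -0.0592 0.0093 0 1"

```text
t: 10.95
tool_pos: [0.5701, -0.2832, 0.0517]
tool_rot: [-1.567, -2.717, -0.002]
contact_force: [-5.1, 4.9, 4.5]
opening: -0.0002
grip_force: 3.4
```

```bash
python3 - <<'E'
from h import *
c=frommeas();o=get_obs();p=pose(30,.0195,.052);print(c,p,np.degrees(c[3]),o['contact_force'],o['wrist_torque'],o['q'][5])
r=c[:2]-AX;print('u,t comps',r@U(c[3]-np.pi/2),r@U(c[3]),'F tang',o['contact_force'][:2]@U(c[3]))
E
```

```text
[ 0.57012042 -0.28316862  0.0516756   2.09534429] [ 0.57090768 -0.2845125   0.052       2.0943951 ] 120.05438448834713 [-5.13299607  4.91184082  4.54336578] [ 0.76048454  0.67787765 -0.04823229] -1.1033665508930448
u,t comps 0.06601011704563918 0.02099482350733127 F tang 6.822162194796878
```

Call:
carry_out --pt "0 0 0.0167 -0.0116 0.0031 0 1" --pt "0 0 0.0333 -0.0234 0.0056 0 1" --pt "0 0 0.05 -0.0352 0.0075 0 1" --pt "0 0 0.0667 -0.0472 0.0087 0 1" --pt "0 0 0.0833 -0.0592 0.0093 0 1"

```text
t: 11.45
tool_pos: [0.5818, -0.2968, 0.0517]
tool_rot: [-1.908, -2.49, -0.003]
contact_force: [-2.8, 6.1, 4.5]
opening: 0.0001
grip_force: 3.4
```

Call:
carry_out --pt "0 0 0.0167 -0.0116 0.0031 0 1" --pt "0 0 0.0333 -0.0234 0.0056 0 1" --pt "0 0 0.05 -0.0352 0.0075 0 1" --pt "0 0 0.0667 -0.0472 0.0087 0 1" --pt "0 0 0.0833 -0.0592 0.0093 0 1"

```text
t: 11.95
tool_pos: [0.5895, -0.313, 0.0517]
tool_rot: [-2.217, -2.22, -0.003]
contact_force: [-2.8, 6.6, 3.6]
opening: -0.0003
grip_force: 3.4
```

Call:
carry_out --pt "0 0 0.0167 -0.0116 0.0031 0 1" --pt "0 0 0.0333 -0.0234 0.0056 0 1" --pt "0 0 0.05 -0.0352 0.0075 0 1" --pt "0 0 0.0667 -0.0472 0.0087 0 1" --pt "0 0 0.0833 -0.0592 0.0093 0 1"

```text
t: 12.45
tool_pos: [0.5929, -0.3306, 0.0518]
tool_rot: [-2.488, -1.912, -0.004]
contact_force: [0.2, 7.2, 3.4]
opening: 0.0002
grip_force: 3.4
```

```bash
cat >> h.py <<'E'
def rep():
    c=frommeas();o=get_obs();r=c[:2]-AX;u=U(c[3]-np.pi/2);t=U(c[3])
    R,T=r@u,r@t; F=o['contact_force']
    # knob centre: at distance T-.0195 along t; spoke angle
    th=np.degrees(c[3])-90+np.degrees(np.arcsin((T-.0195)/.068))
    print('t %.2f phi %.1f R %.4f T %.4f Ft %.2f Fr %.2f Fz %.2f spoke %.1f q %.3f'%(o['t'],np.degrees(c[3])-90,R,T,F[:2]@t,F[:2]@u,F[2],th,np.deg2rad(84.86-th)))
E
python3 -c "from h import *;rep()"
```

```text
t 12.45 phi -14.9 R 0.0661 T 0.0215 Ft 6.99 Fr -1.64 Fz 3.43 spoke -13.2 q 1.712
```

Call:
carry_out --pt "0 0 0.0056 -0.0038 0.0011 0 1" --pt "0 0 0.0111 -0.0077 0.0021 0 1" --pt "0 0 0.0167 -0.0116 0.0031 0 1" --pt "0 0 0.0222 -0.0155 0.004 0 1" --pt "0 0 0.0278 -0.0194 0.0048 0 1"

```text
t: 12.95
tool_pos: [0.5929, -0.3365, 0.0518]
tool_rot: [-2.568, -1.803, -0.004]
contact_force: [0.7, 6.9, 2.9]
opening: 0.0002
grip_force: 3.3
```

Call:
carry_out --pt "0 0 0.0056 -0.0038 0.0011 0 1" --pt "0 0 0.0111 -0.0077 0.0021 0 1" --pt "0 0 0.0167 -0.0116 0.0031 0 1" --pt "0 0 0.0222 -0.0155 0.004 0 1" --pt "0 0 0.0278 -0.0194 0.0048 0 1"

```text
t: 13.45
tool_pos: [0.5925, -0.3425, 0.0518]
tool_rot: [-2.644, -1.69, -0.004]
contact_force: [1.7, 6.8, 2.0]
opening: 0.0003
grip_force: 3.3
```

Call:
carry_out --pt "0 0 0.0056 -0.0038 0.0011 0 1" --pt "0 0 0.0111 -0.0077 0.0021 0 1" --pt "0 0 0.0167 -0.0116 0.0031 0 1" --pt "0 0 0.0222 -0.0155 0.004 0 1" --pt "0 0 0.0278 -0.0194 0.0048 0 1"

```text
t: 13.95
tool_pos: [0.5916, -0.3484, 0.0518]
tool_rot: [-2.716, -1.573, -0.005]
contact_force: [1.4, 6.3, 2.1]
opening: 0.0002
grip_force: 3.3
```

```bash
python3 -c "from h import *;rep()"
```

```text
t 13.95 phi -29.9 R 0.0660 T 0.0218 Ft 6.19 Fr -1.88 Fz 2.13 spoke -27.9 q 1.969
```

Call:
carry_out --pt "0 0 0.0056 -0.0038 0.0011 0 1" --pt "0 0 0.0111 -0.0077 0.0021 0 1" --pt "0 0 0.0167 -0.0116 0.0031 0 1" --pt "0 0 0.0222 -0.0155 0.004 0 1" --pt "0 0 0.0278 -0.0194 0.0048 0 1"

```text
t: 14.45
tool_pos: [0.5902, -0.3542, 0.0519]
tool_rot: [-2.782, -1.453, -0.005]
contact_force: [2.2, 5.7, 1.4]
opening: 0.0001
grip_force: 3.3
```

```bash
python3 -c "from h import *;rep()"
```

```text
t 14.45 phi -34.9 R 0.0660 T 0.0218 Ft 5.91 Fr -1.41 Fz 1.37 spoke -32.9 q 2.055
```

Call:
carry_out --pt "0 0 0.0017 -0.0012 0.0003 0 1" --pt "0 0 0.0033 -0.0023 0.0007 0 1" --pt "0 0 0.005 -0.0035 0.001 0 1" --pt "0 0 0.0067 -0.0046 0.0013 0 1" --pt "0 0 0.0083 -0.0058 0.0016 0 1"

```text
t: 14.95
tool_pos: [0.5896, -0.3559, 0.0518]
tool_rot: [-2.801, -1.417, -0.005]
contact_force: [2.5, 6.6, 1.3]
opening: -0.0003
grip_force: 3.3
```

```bash
python3 -c "from h import *;rep()"
```

```text
t 14.95 phi -36.3 R 0.0660 T 0.0218 Ft 6.85 Fr -1.89 Fz 1.26 spoke -34.4 q 2.081
```

Call:
carry_out --pt "0 0 0.0017 -0.0012 0.0003 0 1" --pt "0 0 0.0033 -0.0023 0.0007 0 1" --pt "0 0 0.005 -0.0035 0.001 0 1" --pt "0 0 0.0067 -0.0046 0.0013 0 1" --pt "0 0 0.0083 -0.0058 0.0016 0 1"

```text
t: 15.45
tool_pos: [0.5891, -0.3576, 0.0519]
tool_rot: [-2.819, -1.381, -0.005]
contact_force: [3.1, 6.2, 1.4]
opening: 0.0002
grip_force: 3.3
```

```bash
python3 -c "from h import *;rep()"
```

```text
t 15.45 phi -37.8 R 0.0660 T 0.0219 Ft 6.78 Fr -1.39 Fz 1.43 spoke -35.8 q 2.106
```

Call:
carry_out --pt "0 0 0.0017 -0.0012 0.0003 0 1" --pt "0 0 0.0033 -0.0023 0.0007 0 1" --pt "0 0 0.005 -0.0035 0.001 0 1" --pt "0 0 0.0067 -0.0046 0.0013 0 1" --pt "0 0 0.0083 -0.0058 0.0016 0 1"

```text
t: 15.95
tool_pos: [0.5884, -0.3593, 0.0518]
tool_rot: [-2.837, -1.344, -0.005]
contact_force: [2.6, 6.0, 1.1]
opening: 0.0003
grip_force: 3.3
```

```bash
python3 -c "from h import *;rep()"
```

```text
t 15.95 phi -39.3 R 0.0660 T 0.0218 Ft 6.28 Fr -1.79 Fz 1.11 spoke -37.3 q 2.133
```

Call:
carry_out --pt "0 0 0.0017 -0.0012 0.0003 0 1" --pt "0 0 0.0033 -0.0023 0.0007 0 1" --pt "0 0 0.005 -0.0035 0.001 0 1" --pt "0 0 0.0067 -0.0046 0.0013 0 1" --pt "0 0 0.0083 -0.0058 0.0016 0 1"

```text
t: 16.45
tool_pos: [0.5878, -0.361, 0.0518]
tool_rot: [-2.854, -1.307, -0.005]
contact_force: [2.5, 5.7, 1.5]
opening: 0.0
grip_force: 3.3
```

```bash
python3 -c "from h import *;rep()"
```

```text
t 16.45 phi -40.8 R 0.0660 T 0.0219 Ft 5.96 Fr -1.85 Fz 1.47 spoke -38.8 q 2.158
```

Call:
carry_out --pt "0 0 0.0017 -0.0012 0.0003 0 1" --pt "0 0 0.0033 -0.0023 0.0007 0 1" --pt "0 0 0.005 -0.0035 0.001 0 1" --pt "0 0 0.0067 -0.0046 0.0013 0 1" --pt "0 0 0.0083 -0.0058 0.0016 0 1"

```text
t: 16.95
tool_pos: [0.5871, -0.3627, 0.0519]
tool_rot: [-2.871, -1.269, -0.006]
contact_force: [2.8, 6.4, 1.3]
opening: -0.0003
grip_force: 3.3
```

```bash
python3 -c "from h import *;rep()"
```

```text
t 16.95 phi -42.3 R 0.0660 T 0.0219 Ft 6.61 Fr -2.22 Fz 1.34 spoke -40.3 q 2.184
```

Call:
carry_out --pt "0 0 0.0017 -0.0012 0.0003 0 1" --pt "0 0 0.0033 -0.0023 0.0007 0 1" --pt "0 0 0.005 -0.0035 0.001 0 1" --pt "0 0 0.0067 -0.0046 0.0013 0 1" --pt "0 0 0.0083 -0.0058 0.0016 0 1"

```text
t: 17.45
tool_pos: [0.5864, -0.3642, 0.0519]
tool_rot: [-2.887, -1.232, -0.006]
contact_force: [3.5, 6.3, 0.1]
opening: -0.0001
grip_force: 3.6
```

```bash
python3 -c "from h import *;rep()"
```

```text
t 17.45 phi -43.8 R 0.0660 T 0.0220 Ft 6.96 Fr -1.86 Fz 0.08 spoke -41.7 q 2.209
```

Call:
carry_out --pt "0 0 0.0017 -0.0012 0.0003 0 1" --pt "0 0 0.0033 -0.0023 0.0007 0 1" --pt "0 0 0.005 -0.0035 0.001 0 1" --pt "0 0 0.0067 -0.0046 0.0013 0 1" --pt "0 0 0.0083 -0.0058 0.0016 0 1"

```text
t: 17.95
tool_pos: [0.5858, -0.3655, 0.0519]
tool_rot: [-2.903, -1.194, -0.007]
contact_force: [5.7, 7.3, 1.1]
opening: -0.0002
grip_force: 4.1
```

```bash
python3 -c "from h import *;rep()"
```

```text
t 17.95 phi -45.3 R 0.0659 T 0.0224 Ft 9.22 Fr -1.19 Fz 1.10 spoke -42.9 q 2.229
```

Call:
carry_out --pt "0 0 0.0017 -0.0012 0.0003 0 1" --pt "0 0 0.0033 -0.0023 0.0007 0 1" --pt "0 0 0.005 -0.0035 0.001 0 1" --pt "0 0 0.0067 -0.0046 0.0013 0 1" --pt "0 0 0.0083 -0.0058 0.0016 0 1"

```text
t: 18.45
tool_pos: [0.5852, -0.3668, 0.0519]
tool_rot: [-2.918, -1.156, -0.008]
contact_force: [6.0, 7.9, 0.5]
opening: -0.0002
grip_force: 4.7
```

```bash
python3 -c "
from h import *
for i in range(4): rep(); get_image('wrist')"
```

```text
t 18.45 phi -46.8 R 0.0659 T 0.0228 Ft 9.81 Fr -1.62 Fz 0.54 spoke -44.0 q 2.249
t 18.50 phi -46.8 R 0.0659 T 0.0228 Ft 9.40 Fr -1.89 Fz 0.65 spoke -44.0 q 2.250
t 18.55 phi -46.8 R 0.0659 T 0.0228 Ft 8.36 Fr -1.07 Fz 0.57 spoke -44.0 q 2.249
t 18.60 phi -46.8 R 0.0659 T 0.0227 Ft 8.62 Fr -1.40 Fz 1.09 spoke -44.1 q 2.250
```

Call:
carry_out --pt "0 0 0.0017 -0.0012 0.0003 0 1" --pt "0 0 0.0033 -0.0023 0.0007 0 1" --pt "0 0 0.005 -0.0035 0.001 0 1"

```text
t: 18.95
tool_pos: [0.5848, -0.3676, 0.0519]
tool_rot: [-2.927, -1.133, -0.009]
contact_force: [6.2, 7.8, 0.4]
opening: -0.0001
grip_force: 5.0
```

```bash
python3 -c "
from h import *
for i in range(4): rep(); get_image('wrist')
print(get_obs()['grip_force'])"
```

```text
t 18.95 phi -47.7 R 0.0658 T 0.0230 Ft 9.83 Fr -1.57 Fz 0.39 spoke -44.7 q 2.262
t 19.00 phi -47.7 R 0.0658 T 0.0230 Ft 10.03 Fr -1.81 Fz 1.02 spoke -44.8 q 2.262
t 19.05 phi -47.7 R 0.0658 T 0.0230 Ft 9.89 Fr -2.23 Fz 1.30 spoke -44.7 q 2.262
t 19.10 phi -47.7 R 0.0659 T 0.0230 Ft 10.18 Fr -1.16 Fz 0.42 spoke -44.7 q 2.262
4.874554043635726
```

Call:
carry_out --pt "0 0 0 0.01 0 0 1" --pt "0 0 0 0.03 0 0 1" --pt "0 0 0 0.05 0 0 1" --pt "0 0 0 0.05 0 -0.05 1" --pt "0 0 0 0.05 0 -0.2 1"

```text
t: 19.65
tool_pos: [0.5905, -0.358, 0.1069]
tool_rot: [-2.921, -1.132, 0.01]
contact_force: [0.6, -0.6, 0.2]
opening: 0.0
grip_force: 0.0
```

Call:
carry_out --pt "0 0 0 0 0 -0.15 1" --pt "0 0 0 0 0 -0.3 1" --pt "0 0 0 0 0 -0.3 1" --pt "0 0 0 0 0 -0.3 1"

```text
t: 20.05
tool_pos: [0.5945, -0.3613, 0.2057]
tool_rot: [2.925, 1.133, 0.004]
contact_force: [0.0, 0.9, 0.3]
opening: 0.0003
grip_force: 0.0
```

```bash
python3 - <<'E'
from h import *
w=snap('wrist','w5');o=get_obs();print(o['tool_pos'],o['contact_force'],o['t'])
a=np.deg2rad(-44.7)
for q in (-44.7,45.3,135.3,-134.7): print(proj(w,np.r_[AX+.068*U(np.deg2rad(q)),.064])/.64)
print('nest top',proj(w,C(.085,0,.086))/.64)
cv2.imwrite('pics/w5b.png',cv2.resize(w['img'],(800,600)))
E
```

```text
[ 0.59350193 -0.36055195  0.20278943] [-0.37120365  0.67521587 -1.1233674 ] 20.1
[390.69580917 336.00257741]
[274.46089787 237.94735595]
[184.8319776  346.27319551]
[298.99726346 431.32235845]
nest top [ 78.36047724 164.49199672]
```

View pics/w5b.png

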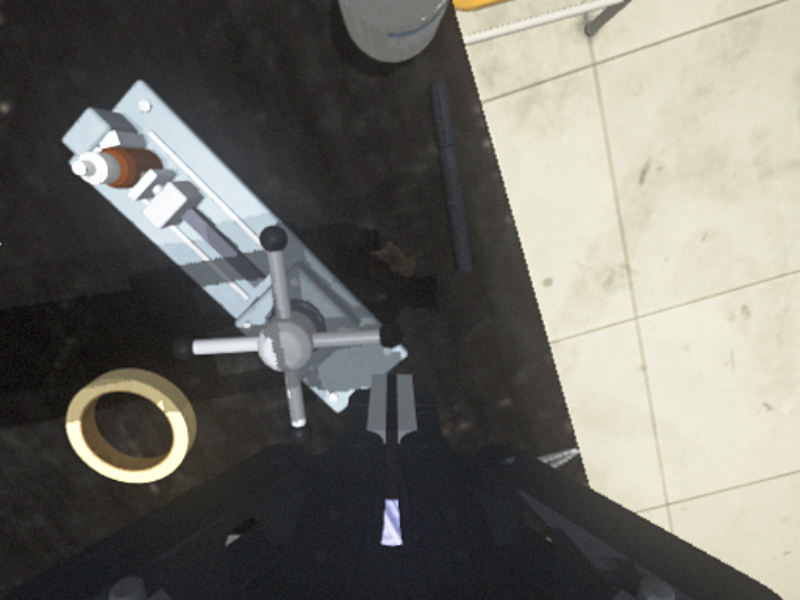

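The picture shows the jaw pad against the upright bottle, seated in the vee: cap at (82,168), nest top predicted at (78,164). The knobs sit as predicted at (272,238) and (390,335), and the arm is clear, so I'm handing in.

```bash
python3 -c "
from h import *
print(finish_job())"
```

```text
the job is handed in; nothing more can be done
None
```

The job is handed in: the brown dropper bottle stands upright in the vee, clamped at about 15 N (worked out from the push force on the capstan), with the arm clear; the hand-in call returned no verdict.

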